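Stopper the cleaner flask, then show the calibration slide label up over the light pad

ROBOT

A 7-joint arm with a two-finger parallel gripper is mounted at the origin on the work surface. World frame = base frame: x ahead of the robot, y to its left, z up, the work surface at z = 0. Lengths are in m, angles in rad, forces in N, time in s.
With the tool pointing down it reaches from about 0.425 to 0.875 m from the base axis. Payload 4.7 kg.
Tool frame: the origin (TCP) lies midway between the tips of the shut fingers; the grasp point (between the pads) lies 19 mm behind it; z points along the fingers, y is the line along which they close (so a half turn about z gives the same grasp; the last joint's range is limited). The gripper opens to 85 mm and grips with 20 to 120 N. Pads are 22 mm wide; open, the fingers measure 114 mm over their backs; the gripper's body (76 mm by 85 mm) begins 54 mm behind the grasp point. The pads swing forward as they close: fully open they stand 13 mm farther back than shut.
Start: joints at [-1.104, 0.321, -0.07, 1.45, 0.023, 1.371, -0.057], TCP at [0.284, 0.585, 0.231] pointing down, gripper open.
Joint ranges: [-2.86, 2.86], [-0.3, 2.09], [-1.38, 1.24], [0.06, 2.45], [-1.56, 4.7], [0.09, 2.05], [-2.69, 2.69]. Speed limits (rad/s): [2.57, 2.57, 3.14, 3.14, 3.14, 3.14, 3.14].

INTERFACE

Orientations are given as a unit quaternion [w, x, y, z].
In Python, from station import ctrl gives the robot as it stands.
- The arm moves only by the tool apply_moves, never from a script. Its argument "steps" is text: rows parted by semicolons, each of 5 numbers parted by spaces: the opening, from 0 (shut) to 1 (fully open), then the shift along the tool's x, y, z in cm, then the turn about the tool's z in degrees. In form: hand dx dy dz spin; .... A call has 1 to 12 rows; each row is the pose to reach, as a shift and turn from the pose commanded when the call began, along the tool's axes at that moment; what a row does not reach only later rows make up. A row lasts 1/12 s, in which the tool goes at most 41.7 mm and 7.16 degrees, less where a joint would pass 70% of its speed; a pose out of reach is approached as far as the arm can. A call with a gripper value outside its range is refused whole. The fingers move at their own pace and stop on an object; "force" is the grip in N (left out, the last holds). Time passes only in rows, so rows that repeat a pose let the fingers close. It gives the time, the measured TCP pose, the force, the opening and the grip force at its end, in the units of the state.
- ctrl.observe(): the state, without advancing time (a new reading comes with each control period).
- ctrl.snapshot(name): name is "scene" or "top"; returns the picture (384x512x3 uint8, red, green, blue); there is no depth.
- ctrl.camera_model(name): a dict with "camera_matrix" (3x3 intrinsics, pixels), "rvec" (rotation vector, rad) and "tvec" (3), from world to camera coordinates, as OpenCV has them. Camera axes: x right, y down, z forward; pixel columns grow to the right and rows downward; lengths in m; the calibration is good to about 2 mm. A picture is of the moment at which its call begins. camera_model takes no time and is no camera call.
- ctrl.sign_off(): hands the job in; it is judged then, once.
Trained networks look in the newest picture that a camera, given by its name, has taken for a name from the list of things; names that differ only in an ending like _2 or _b are one class to them, and where a whole thing is asked for, a point or a joint stands for the part that bears it (a point fixed in the world has none). Each returns a list of dicts, best first, with "p" (0 to 1); they miss things now and then, are a little off and sometimes report something else, mostly with a low value. They report only what shows in the picture. A call takes as long as a camera call. They do not tell look-alikes from the thing itself.
- ctrl.boxes_of(camera, target): "position" ([row, column] in pixels, amid what is visible of it).
- ctrl.trace(camera, target): "pixels" (384x512 bool, what is visible of it) and "position" ([row, column] in pixels, amid what is visible of it).
The state is a dict: "t": time; "qpos": joint angles; "qvel": joint speeds; "joint_torque": joint torques, N m; "tool_pos": TCP position; "orientation": TCP orientation; "contact_force": force on the tool from outside, world axes, zero at the start; "wrist_torque": the same for the moment, N m; "finger_gap": opening from 0.0 (shut) to 1.0 (fully open); "gripper_force": force on a finger pad.
Only numpy, scipy, OpenCV 4.12 (cv2) and the standard library are available. Lean on these libraries where they do the work, as an engineer would, in place of code of your own. Each camera call takes 0.05 s, during which the arm holds its last target. There are 200 camera calls.

TASK

First put the red tapered stopper fully home in the neck of the amber cleaner flask and let go of it, leaving the flask upright. Then take the freshly cleaned, notched glass slide out of its holder by its clear end (the corner notch tells which end is frosted and which face is the label) and hold its middle over the round light pad, 10 to 20 cm up, the label face leaning back 45 degrees or flatter so that it looks upward. Finish while still holding it there, fingers off the frosted end, with the blank slide, the blue tester and the small dropper bottle left in place.

Things in the scene. Friction and masses are not known exactly. Their poses are not given: they have to be found in the camera images.
- slide: Notched slide, loose, 90 g, pale green glass, 110 long (x) x 8 thick (y) x 55 high (z) mm, standing on a long edge in its holder, notch up. Origin: middle of that lower edge, 5 mm above the table. x points to the frosted end (whitish, x +19 to +55 mm), y out of the label face, z up. Label face towards you and notch up, the frosted end is on your left
- slide_mid (a point): middle of the slide's 110 x 8 x 55 mm block, 27.5 mm above its origin along z; same axes. The notch, 12 x 12 mm, is cut from the upper corner of the frosted end
- slide_label (a point): middle of the frosted label area, on the label face: in the slide's frame x +37, y +4, z +27.5 mm; same axes. White with a blue stripe on this face only; the back of the frosted end is plain whitish glass
- holder: fixed black holder of the notched slide, any yaw: 44 long (x) x 25.5 wide (foot 34) x 23 high mm, origin under its centre. Slot along x, 9.5 mm wide, 18 deep, open at both ends, floor 5 mm above the table. The slide stands centred in it, axes alike, 33 mm sticking out at either end and 37 mm above
- spare_holder: an identical fixed holder with the blank slide in it
- blank: the blank glass slide, loose: same size as the notched one, no notch and no frosting; origin in the middle of its lower long edge, x along its length. Leave it alone
- flask: the amber glass cleaner flask, loose, 0.4 kg, standing upright, 110 high (mm): body 76 across up to 45 high, then a cone, then from 85 to 110 high a neck 33 across outside and 25 inside. Origin: centre of its underside; z up
- flask_mouth (a point): centre of the flask's mouth, level with the rim, 110 mm above the flask's origin
- stopper: the red stopper, loose, 40 g, 52 high (mm), upright: a tapered plug 16 across at its foot and 22 across at its top, 28 high, and above it a cylindrical head 32 across and 24 high, to be gripped. Origin: centre of the foot; z up. Home in the flask, the head's underside (28 mm above the origin) lies on the rim
- stopper_rest: a fixed white block, 50 x 50 x 30 high (mm), with a 25 mm through hole in its middle in which the stopper stands at the start, its head lying on the block (stopper origin 2 mm above the table). Origin under its centre
- light_pad: the fixed round light pad, black with a pale lit disc, 110 across, 8 high (mm); origin under its centre, on the table
- meter: bystander: blue pocket tester, 50 x 80 x 22 high (mm), lying loose; origin under its centre
- dropper: bystander: small amber bottle, 36 across, 70 high (mm); origin under its centre
Things that resemble listed ones, but are neither listed nor needed, are in the scene too. What is shaped like the flask but turquoise is not meant.

How it is judged:
On the way, in this order (a step that is already met when the one before it is completed fails the run):
1. the stopper is home in the flask's neck and let go, while the slide still stands in its holder (horizontal distance between stopper and flask_mouth below 0.005 m and z of stopper in the frame of flask_mouth below -0.0245 m and angle between each of stopper, flask's own z axis and vertical below 0.12 rad and contact force between the fingers and stopper below 0.1 N and height (world z) of flask between -0.01 and 0.01 m and distance of slide from where it was at the start of the episode below 0.025 m), for 0.2 s.
2. the slide is lifted clear of its holder (height (world z) of slide_mid above 0.07 m and contact force between the fingers and slide above 0.5 N), for 0.1 s.
At the end, for the whole second after the job is handed in: Stopper home (centred 5 mm, within 3.5 mm of depth, tilt < 0.12 rad), untouched, flask upright. Slide held still by its clear end, touching only the fingers, its middle within 50 mm of the pad's axis and 90-260 mm above the table, label normal within 1.0 rad of straight up (horizontal distance between stopper and flask_mouth below 0.005 m and z of stopper in the frame of flask_mouth below -0.0245 m and angle between each of stopper, flask's own z axis and vertical below 0.12 rad and contact force between the fingers and stopper below 0.1 N and height (world z) of flask between -0.01 and 0.01 m and horizontal distance between slide_mid and light_pad below 0.05 m and height (world z) of slide_mid between 0.09 and 0.26 m and angle between slide's own y axis and vertical below 1 rad and x of the grasp point in the frame of slide below 0.01 m and contact force between the fingers and slide above 0.5 N and linear speed of slide below 0.03 m/s and angular speed of slide below 0.2 rad/s and contact force between slide and light_pad below 0.05 N and contact force between slide and flask below 0.05 N and contact force between slide and stopper below 0.05 N and contact force between slide and holder below 0.05 N and contact force between slide and stopper_rest below 0.05 N); the arm keeps its last pose, push and grip.
It fails at once if the flask is tipped (angle between flask's own z axis and vertical above 0.35 rad).
It fails at once if the blank slide, the tester or the dropper bottle is disturbed (moved more than 30 mm) (distance of any of blank, meter, dropper from where it was at the start of the episode above 0.03 m).
It also fails if it takes over 54 s, if anything falls off the work surface, if the arm or the gripper's body presses on something with over 40 N, if the wrist force passes 120 N, or if a joint passes its speed limit or range.

## Working session

There is one attempt and no reset: what is moved stays moved. The work goes in short steps, Python scripts to look and compute and a tool call to move; the robot and the scene stay as the last step left them, time stands still between calls to the robot, and variables do not carry over. Pictures are saved under pics/ and viewed, at most 10 in all, crops included, and the job is handed in when it is done.

Besides the shell and the picture viewer there is one more tool, called after "Call:" as name(argument=value, ...), one argument or row to a line, values as JSON. apply_moves: Moves the arm, as the interface text tells. Its arguments: {"type":"object","properties":{"steps":{"type":"string"},"force":{"type":"number"}},"required":["steps"]}

```bash
mkdir -p pics; ls; python3 - <<'E'
from station import ctrl
import cv2,numpy as np
for c in("scene","top"):
    im=ctrl.snapshot(c); cv2.imwrite(f"pics/{c}0.png",cv2.resize(im[:,:,::-1],(800,600)))
    m=ctrl.camera_model(c); R=cv2.Rodrigues(np.array(m["rvec"]))[0]; print(c,(-R.T@np.array(m["tvec"]).ravel()).round(3),np.round(R,2).tolist(),np.array(m["camera_matrix"])[0,0])
    for n in "slide holder blank flask stopper stopper_rest light_pad meter dropper slide_label".split():
        print(n,[(np.round(d["position"]).tolist(),round(d["p"],2)) for d in ctrl.boxes_of(c,n)][:4])
print(ctrl.observe())
E
```

```text
pics
scene [ 0.95  -0.305  0.755] [[0.7, 0.72, -0.0], [0.59, -0.57, -0.57], [-0.41, 0.4, -0.82]] 348.7541572577869
slide [([283.0, 199.0], 0.73), ([137.0, 307.0], 0.68)]
holder []
blank []
flask [([264.0, 270.0], 0.96), ([216.0, 269.0], 0.73)]
stopper [([158.0, 231.0], 0.42)]
stopper_rest [([171.0, 230.0], 0.48)]
light_pad [([205.0, 181.0], 0.66)]
meter [([284.0, 202.0], 0.89), ([133.0, 308.0], 0.25)]
dropper [([190.0, 311.0], 0.51)]
slide_label [([131.0, 306.0], 0.71)]
top [ 0.474 -0.014  0.906] [[-0.03, -1.0, -0.02], [-0.99, 0.03, -0.16], [0.16, 0.02, -0.99]] 388.2485568041636
slide [([223.0, 119.0], 0.83)]
holder [([224.0, 122.0], 0.67), ([242.0, 369.0], 0.54), ([177.0, 231.0], 0.34)]
blank [([239.0, 374.0], 0.58)]
flask [([133.0, 272.0], 0.88), ([223.0, 123.0], 0.51)]
stopper [([263.0, 212.0], 0.43)]
stopper_rest [([262.0, 221.0], 0.73)]
light_pad [([262.0, 292.0], 0.65)]
meter []
dropper [([168.0, 179.0], 0.47), ([264.0, 221.0], 0.35)]
slide_label [([224.0, 117.0], 0.78)]
{'t': 1.1, 'qpos': array([-1.10393038,  0.32097824, -0.0700999 ,  1.45050418,  0.02263847,
        1.37077236, -0.05689684]), 'qvel': array([-0.00041926, -0.0011355 , -0.00032693,  0.00018937,  0.00047436,
        0.00090766, -0.00093148]), 'joint_torque': array([ 9.14266934e-05, -4.93393850e+01, -3.81163415e-01, -3.14583099e+01,
        1.34456501e-02,  1.48586369e-03, -3.62755645e-05]), 'tool_pos': array([0.28439169, 0.58451523, 0.23136058]), 'orientation': array([5.35887695e-05, 2.24439737e-01, 9.74487968e-01, 5.31341621e-05]), 'contact_force': array([-0.15121179,  0.95578332, -0.82886123]), 'wrist_torque': array([-0.01950583, -0.00943303,  0.01198209]), 'gripper_force': 0.0, 'finger_gap': 1.0020013208656138}
```

View pics/scene0.png

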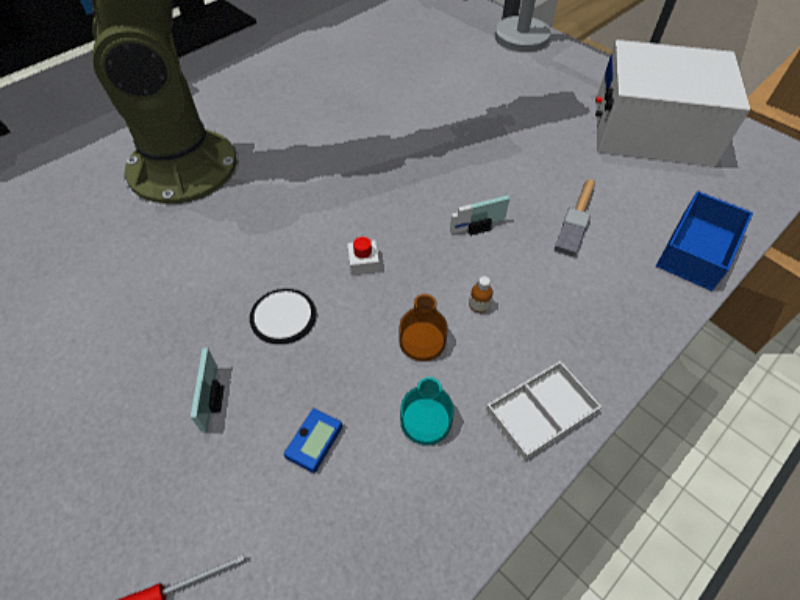

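View pics/top0.png

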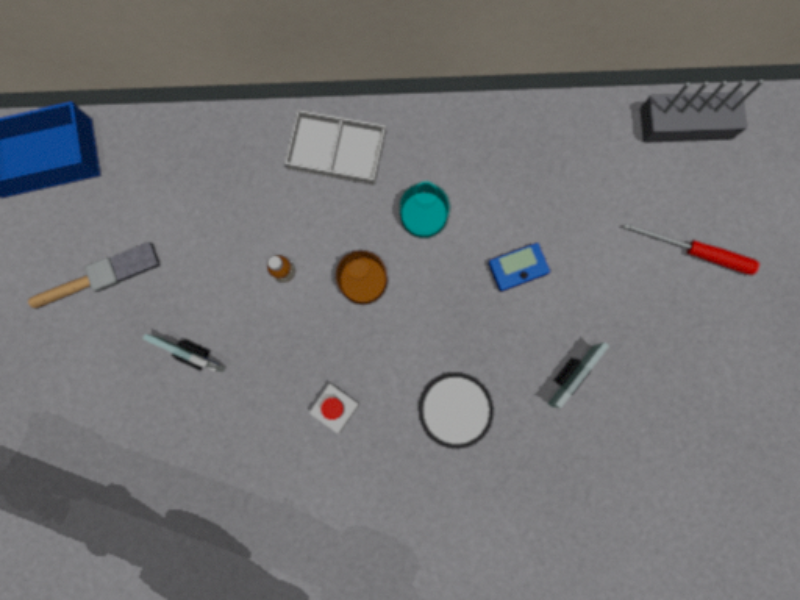

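Scene view (800×600 picture): notched-slide candidates are the slide at (480,215), with a whitish end and blue stripe on its left, and the one at (205,390), which is plain. The first fits, since it has the frosted label and a notch. Flask candidates are amber (423,330) and turquoise (427,415); amber is the one meant. The stopper is at (363,247) in its white block and the pad at (283,315). I'll confirm both picks in one crop and fit the geometry.

```bash
cat > fit.py <<'E'
from station import ctrl
import cv2,numpy as np
from scipy.optimize import minimize
def cam(c):
    m=ctrl.camera_model(c); return np.array(m["rvec"],float),np.array(m["tvec"],float),np.array(m["camera_matrix"],float)
def proj(P,c):
    r,t,K=cam(c); return cv2.projectPoints(np.asarray(P,float).reshape(-1,3),r,t,K,None)[0][:,0]
def pix2w(rc,z,c):
    r,t,K=cam(c); R=cv2.Rodrigues(r)[0]; o=-R.T@t.ravel(); d=R.T@np.linalg.inv(K)@[rc[1],rc[0],1]; return o+d*(z-o[2])/d[2]
def disc(r,z): a=np.linspace(0,2*np.pi,32); return np.c_[r*np.cos(a),r*np.sin(a),0*a+z]
def box(lx,ly,z0,z1,x0=0): return np.array([[x0+sx*lx/2,sy*ly/2,z] for sx in(-1,1) for sy in(-1,1) for z in(z0,z1)])
MOD=dict(
 flask=[np.r_[disc(.038,0),disc(.038,.045)],np.r_[disc(.038,.045),disc(.0165,.085)],np.r_[disc(.0165,.085),disc(.0165,.11)]],
 head=[np.r_[disc(.016,.03),disc(.016,.054)]], headhome=[np.r_[disc(.016,.11),disc(.016,.134)]],
 pad=[np.r_[disc(.055,0),disc(.055,.008)]],
 slide=[box(.11,.008,.005,.048),box(.098,.008,.005,.06,-.006),box(.044,.0255,0,.023),box(.044,.034,0,.004)])
S=4
def sil(parts,p,c):
    x,y,th=p; R=np.array([[np.cos(th),-np.sin(th),0],[np.sin(th),np.cos(th),0],[0,0,1]])
    im=np.zeros((384*S,512*S),np.uint8)
    for P in parts:
        q=((proj(P@R.T+[x,y,0],c)+.5)*S).astype(np.float32)
        cv2.fillConvexPoly(im,cv2.convexHull(q).round().astype(np.int32),255)
    return cv2.resize(im,(512,384),interpolation=cv2.INTER_AREA)/255.
def fit(parts,masks,p0,yaw=False):
    def cost(v):
        p=[v[0]/100,v[1]/100,v[2]/10 if yaw else 0]
        return sum(np.abs(sil(parts,p,c)-m).sum()/m.sum() for c,m in masks.items())
    v0=np.array([p0[0]*100,p0[1]*100]+([p0[2]*10] if yaw else []))
    sx=np.vstack([v0]+[v0+1.0*np.eye(len(v0))[i] for i in range(len(v0))])
    r=minimize(cost,v0,method="Nelder-Mead",options=dict(initial_simplex=sx,xatol=.01,fatol=1e-4))
    return np.r_[r.x[:2]/100,r.x[2:]/10],r.fun
def near(mask,px,R=45):
    m=np.zeros(mask.shape,np.uint8); r,c=map(int,px); m[max(r-R,0):r+R,max(c-R,0):c+R]=1; m&=mask.astype(np.uint8)
    n,l,s,ce=cv2.connectedComponentsWithStats(m); 
    return (l==1+s[1:,4].argmax()).astype(float)
E
python3 - <<'E'
from fit import *
T={}
ims={c:ctrl.snapshot(c) for c in("scene","top")}
h={c:cv2.cvtColor(i,cv2.COLOR_RGB2HSV).astype(int) for c,i in ims.items()}
np.savez("im0.npz",**ims)
am={c:(v[...,0]>5)&(v[...,0]<25)&(v[...,1]>120) for c,v in h.items()}
rd={c:((v[...,0]<5)|(v[...,0]>174))&(v[...,1]>150) for c,v in h.items()}
px=dict(flask=dict(scene=(212,271),top=(177,231)),head=dict(scene=(158,231),top=(262,213)),pad=dict(scene=(202,181),top=(262,292)))
def one(n,msk,yaw=False,r=40):
    mk={c:near(msk[c],px[n][c],r) for c in msk}
    p0=pix2w(px[n]["top"],.02,"top")
    for sel in (["scene","top"],["scene"],["top"]):
        print(n,sel,[x for x in np.round(fit(MOD[n],{c:mk[c] for c in sel},list(p0[:2])),4).tolist()] if 0 else fit(MOD[n],{c:mk[c] for c in sel},list(p0[:2])),[int(mk[c].sum()) for c in sel])
one("flask",am); one("head",rd,r=20)
def tr(c,n,p):
    L=[d for d in ctrl.trace(c,n) if np.hypot(*(np.array(d["position"])-p))<25]
    return L[0]["pixels"] if L else None
P={c:tr(c,"light_pad",px["pad"][c]) for c in px["pad"]}
one("pad",{c:m for c,m in P.items() if m is not None})
W=dict(scene=(137,307),top=(223,119))
M={}
for c in W:
    a=[tr(c,n,W[c]) for n in("slide","holder")]; print(c,[None if x is None else int(x.sum()) for x in a])
    if a[0] is not None: M[c]=(a[0]|(a[1] if a[1] is not None else False)).astype(float)
p0=pix2w(W["top"],.03,"top")
for sel in (list(M),["scene"],["top"]):
    for y in(1.2,-1.9,2.):
      try: print("slide",sel,fit(MOD["slide"],{c:M[c] for c in sel},[p0[0],p0[1],y],True))
      except Exception as e: print(e)
def crop(c,r,cc,w=40,h=30): return cv2.resize(ims[c][r-h:r+h,cc-w:cc+w,::-1],(400,300),interpolation=cv2.INTER_CUBIC)
cv2.imwrite("pics/crop.png",np.vstack([np.hstack([crop("scene",137,307),crop("top",223,119)]),np.hstack([crop("scene",235,270,72,54),crop("scene",250,132)])]))
E
```

```text
flask ['scene', 'top'] (array([0.64521033, 0.05063617]), np.float64(0.20976330731192333)) [970, 849]
flask ['scene'] (array([0.64479874, 0.05025231]), np.float64(0.07439660400242572)) [970]
flask ['top'] (array([0.64579138, 0.05056692]), np.float64(0.1355550936511236)) [849]
head ['scene', 'top'] (array([0.45622618, 0.09402838]), np.float64(0.5385109514543731)) [131, 144]
head ['scene'] (array([0.45626062, 0.09420058]), np.float64(0.19092950157162103)) [131]
head ['top'] (array([0.45699918, 0.09385832]), np.float64(0.3472494553376906)) [144]
pad ['scene', 'top'] (array([ 0.44973206, -0.08165626]), np.float64(0.07637488405554105)) [1215, 1874]
pad ['scene'] (array([ 0.45125335, -0.08206952]), np.float64(0.030604373436617448)) [1215]
pad ['top'] (array([ 0.44861067, -0.08124195]), np.float64(0.02416556804151757)) [1874]
scene [498, 109]
top [322, 162]
slide ['scene', 'top'] (array([0.54090155, 0.30799421, 1.1233863 ]), np.float64(0.2344089383725007))
slide ['scene', 'top'] (array([ 0.54071127,  0.30732577, -2.02030867]), np.float64(0.2227724634740818))
slide ['scene', 'top'] (array([0.54101834, 0.30811451, 1.12636278]), np.float64(0.23566352549781175))
slide ['scene'] (array([0.54203222, 0.30704481, 1.13458573]), np.float64(0.08471751138676228))
slide ['scene'] (array([ 0.54200574,  0.30612948, -2.01556045]), np.float64(0.05887521400652518))
time passes only in moves, steps and waits
slide ['top'] (array([0.54051121, 0.30798822, 1.11916351]), np.float64(0.1248053483347601))
slide ['top'] (array([ 0.53965774,  0.30674957, -2.02347512]), np.float64(0.1389588683706331))
slide ['top'] (array([0.54037106, 0.30756584, 1.12143579]), np.float64(0.13039011862541275))
```

View pics/crop.png

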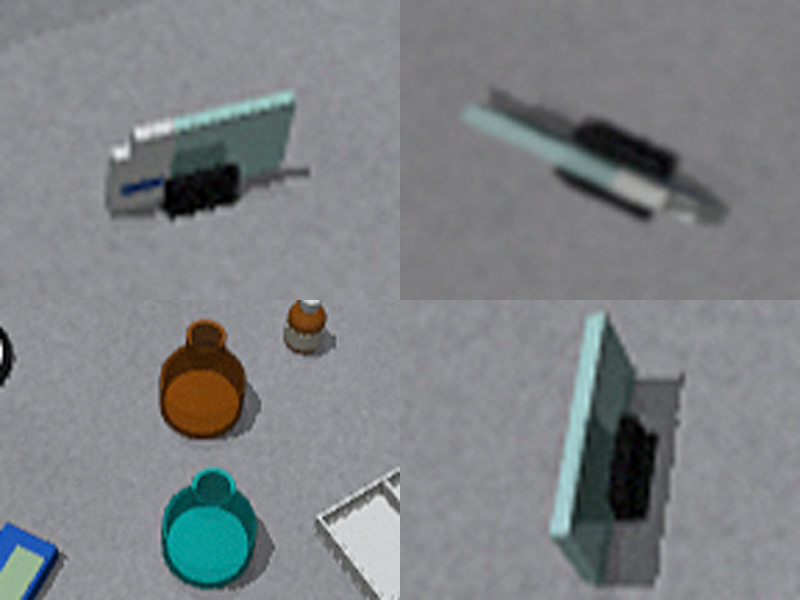

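The crop confirms both picks. The amber flask sits above the turquoise one, and the notched slide has its frosted end at the left with the blue stripe facing the scene camera. The other slide is plain.

The moves only spin the tool about its vertical axis, so I can't tilt the slide in the grip. Plan: stand it on the light pad, tip it onto its back with the label up, re-grip it across its 55 mm width at the clear end, and lift.

```bash
cat > plan.py <<'E'
import sys,numpy as np
from station import ctrl
from scipy.spatial.transform import Rotation as Ro
# usage: plan.py x y z yaw_deg(tool y axis) : prints shift cm in tool axes and spin deg
s=ctrl.observe(); p=s["tool_pos"]; q=s["orientation"]; R=Ro.from_quat(q[[1,2,3,0]]).as_matrix()
yaw=np.degrees(np.arctan2(R[1,1],R[0,1])); print("t",round(s["t"],2),"tcp",p.round(4),"yaw",yaw.round(2),"gap",round(s["finger_gap"],3),"F",s["contact_force"].round(1),"grip",round(float(s["gripper_force"]),1))
a=list(map(float,sys.argv[1:]))
for i in range(0,len(a),4):
    t=a[i:i+4]; print(t,"->",(R.T@(np.array(t[:3])-p)*100).round(2),"spin",round(-((t[3]-yaw+180)%360-180),1))
E
python3 plan.py .4562 .094 .12 12  .4562 .094 .032 12
```

```text
t 1.5 tcp [0.2844 0.5845 0.2313] yaw 64.06 gap 1.0 F [0.4 0.2 0.1] grip 0.0
[0.4562, 0.094, 0.12, 12.0] -> [-36.91 -36.59  11.13] spin 52.1
[0.4562, 0.094, 0.032, 12.0] -> [-36.91 -36.59  19.93] spin 52.1
```

Call:
apply_moves(
  steps="1 -36.9 -36.6 11.1 52;1 -36.9 -36.6 11.1 52;1 -36.9 -36.6 11.1 52;1 -36.9 -36.6 11.1 52;1 -36.9 -36.6 11.1 52;1 -36.9 -36.6 11.1 52;1 -36.9 -36.6 11.1 52;1 -36.9 -36.6 11.1 52;1 -36.9 -36.6 11.1 52;1 -36.9 -36.6 11.1 52;1 -36.9 -36.6 11.1 52;1 -36.9 -36.6 11.1 52",
)

```text
t: 2.5
tool_pos: [0.4463, 0.1212, 0.127]
orientation: [0.0, 0.629, 0.778, 0.001]
contact_force: [0.3, 0.4, 1.2]
finger_gap: 1.001
gripper_force: 0.0
```

```bash
python3 plan.py .4562 .094 .12 12  .4562 .094 .032 12
```

```text
t 2.5 tcp [0.4463 0.1212 0.127 ] yaw 12.07 gap 1.001 F [0.3 0.4 1.2] grip 0.0
[0.4562, 0.094, 0.12, 12.0] -> [-2.87  0.39  0.69] spin 0.1
[0.4562, 0.094, 0.032, 12.0] -> [-2.87  0.38  9.49] spin 0.1
```

Call:
apply_moves(
  steps="1 -2 0.3 0 0;1 -2 0.3 0 0;1 -2 0.3 0 0",
)

```text
t: 2.75
tool_pos: [0.4534, 0.1032, 0.1271]
orientation: [-0.0, 0.63, 0.776, 0.0]
contact_force: [-0.3, 1.2, -0.4]
finger_gap: 1.001
gripper_force: 0.0
```

```bash
python3 plan.py .4562 .094 .12 12  .4562 .094 .032 12
```

```text
t 2.75 tcp [0.4534 0.1032 0.1271] yaw 11.87 gap 1.001 F [-0.3  1.2 -0.4] grip 0.0
[0.4562, 0.094, 0.12, 12.0] -> [-0.95  0.09  0.71] spin -0.1
[0.4562, 0.094, 0.032, 12.0] -> [-0.96  0.08  9.51] spin -0.1
```

Call:
apply_moves(
  steps="1 -0.9 0.1 0 0;1 -0.9 0.1 4 0;1 -0.9 0.1 7 0;1 -0.9 0.1 9 0;1 -0.9 0.1 9 0;1 -0.9 0.1 9 0",
)

```text
t: 3.25
tool_pos: [0.4552, 0.0962, 0.0365]
orientation: [-0.0, 0.628, 0.778, -0.001]
contact_force: [0.6, 0.1, -0.1]
finger_gap: 1.002
gripper_force: 0.0
```

```bash
python3 plan.py .4562 .094 .032 12
```

```text
t 3.25 tcp [0.4552 0.0962 0.0365] yaw 12.18 gap 1.002 F [ 0.6  0.1 -0.1] grip 0.0
[0.4562, 0.094, 0.032, 12.0] -> [-0.23  0.06  0.45] spin 0.2
```

Call:
apply_moves(
  steps="1 -0.2 0 0.3 0;1 -0.2 0 0.3 0;0 -0.2 0 0.3 0;0 -0.2 0 0.3 0;0 -0.2 0 0.3 0;0 -0.2 0 0.3 0;0 -0.2 0 0.3 0;0 -0.2 0 0.3 0;0 -0.2 0 0.3 0",
  force=40,
)

```text
t: 4.0
tool_pos: [0.4567, 0.0937, 0.0345]
orientation: [0.0, 0.629, 0.777, 0.0]
contact_force: [-2.1, 0.2, 5.7]
finger_gap: 0.346
gripper_force: 39.4
```

```bash
python3 plan.py .4562 .094 .17 12 .6452 .0505 .17 12 .6452 .0505 .14 12
```

```text
t 4.0 tcp [0.4567 0.0937 0.0345] yaw 12.06 gap 0.346 F [-2.1  0.2  5.7] grip 39.4
[0.4562, 0.094, 0.17, 12.0] -> [  0.05  -0.03 -13.55] spin 0.1
[0.6452, 0.0505, 0.17, 12.0] -> [ -8.15  17.55 -13.55] spin 0.1
[0.6452, 0.0505, 0.14, 12.0] -> [ -8.15  17.54 -10.55] spin 0.1
```

Call:
apply_moves(
  steps="0 0 0 -4 0;0 0 0 -8 0;0 0 0 -12 0;0 0 0 -13.5 0;0 0 0 -13.5 0;0 -1.6 3.5 -13.5 0;0 -3.3 7 -13.5 0;0 -4.9 10.5 -13.5 0;0 -6.5 14 -13.5 0;0 -8.1 17.5 -13.5 0;0 -8.1 17.5 -13.5 0;0 -8.1 17.5 -13.5 0",
)

```text
t: 5.0
tool_pos: [0.6443, 0.0493, 0.165]
orientation: [-0.001, 0.63, 0.777, -0.003]
contact_force: [-1.0, -0.1, -0.2]
finger_gap: 0.345
gripper_force: 42.9
```

```bash
python3 plan.py .6452 .0505 .17 12 .6452 .0505 .1145 12; python3 - <<'E'
from fit import *
o=[]
for c in("scene","top"):
    i=ctrl.snapshot(c); u,v=proj([.645,.05,.12],c)[0].astype(int); o.append(cv2.resize(i[v-40:v+40,u-40:u+40,::-1],(400,400),interpolation=cv2.INTER_CUBIC))
cv2.imwrite("pics/over.png",np.hstack(o))
E
```

```text
t 5.0 tcp [0.6443 0.0493 0.165 ] yaw 11.94 gap 0.345 F [-1.  -0.1 -0.2] grip 42.9
[0.6452, 0.0505, 0.17, 12.0] -> [ 0.09  0.11 -0.5 ] spin -0.1
[0.6452, 0.0505, 0.1145, 12.0] -> [0.1  0.14 5.05] spin -0.1
```

View pics/over.png

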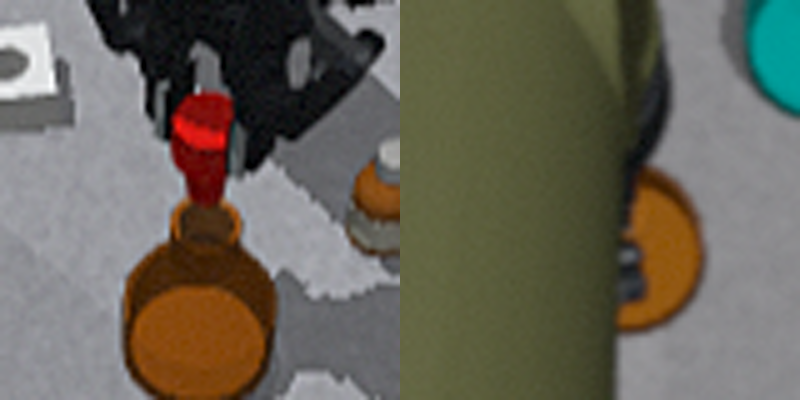

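The stopper hangs upright, with its foot at about (207,195) just above the neck mouth at (207,222), centred sideways. I'll settle and lower it.

Call:
apply_moves(
  steps="0 0.1 0.1 0 0;0 0.1 0.1 0 0;0 0.1 0.1 1 0;0 0.1 0.1 2 0;0 0.1 0.1 2 0;0 0.1 0.1 2 0",
)

```text
t: 5.6
tool_pos: [0.6441, 0.0522, 0.1477]
orientation: [-0.001, 0.629, 0.778, -0.001]
contact_force: [-0.2, -0.3, -0.6]
finger_gap: 0.338
gripper_force: 42.9
```

```bash
python3 plan.py .6452 .0505 .1145 12
```

```text
t 5.6 tcp [0.6441 0.0522 0.1477] yaw 12.07 gap 0.338 F [-0.2 -0.3 -0.6] grip 42.9
[0.6452, 0.0505, 0.1145, 12.0] -> [-0.19  0.08  3.32] spin 0.1
```

Call:
apply_moves(
  steps="0 -0.2 0.1 0 0;0 -0.2 0.1 0.5 0;0 -0.2 0.1 1 0;0 -0.2 0.1 1.5 0;0 -0.2 0.1 2 0;0 -0.2 0.1 2.4 0;0 -0.2 0.1 2.8 0;0 -0.2 0.1 2.8 0;0 -0.2 0.1 2.8 0",
)

```text
t: 6.35
tool_pos: [0.6464, 0.0503, 0.1206]
orientation: [-0.0, 0.629, 0.777, -0.0]
contact_force: [0.6, -0.3, 0.7]
finger_gap: 0.344
gripper_force: 42.9
```

```bash
python3 plan.py .6452 .0505 .1145 12; python3 - <<'E'
from fit import *
o=[]
for c in("scene",):
    i=ctrl.snapshot(c); u,v=proj([.645,.05,.12],c)[0].astype(int); o.append(cv2.resize(i[v-30:v+50,u-40:u+40,::-1],(400,400),interpolation=cv2.INTER_CUBIC))
cv2.imwrite("pics/in.png",np.hstack(o))
E
```

```text
t 6.35 tcp [0.6464 0.0503 0.1206] yaw 12.06 gap 0.344 F [ 0.6 -0.3  0.7] grip 42.9
[0.6452, 0.0505, 0.1145, 12.0] -> [ 0.05 -0.11  0.61] spin 0.1
```

View pics/in.png

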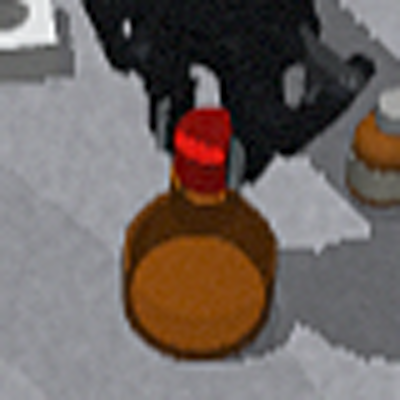

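The plug is in the neck and the head (205,150) is just above the rim, with no side force. I'll lower the last 6 mm and release.

Call:
apply_moves(
  steps="0 0 -0.1 0.3 0;0 0 -0.1 0.5 0;0 0 -0.1 0.6 0;0 0 -0.1 0.6 0;0 0 -0.1 0.6 0;0 0 -0.1 0.6 0",
)

```text
t: 6.9
tool_pos: [0.6456, 0.0501, 0.115]
orientation: [0.0, 0.629, 0.777, 0.0]
contact_force: [-0.4, 0.1, -0.0]
finger_gap: 0.348
gripper_force: 43.2
```

```bash
python3 plan.py .6452 .0505 .1145 12
```

```text
t 6.9 tcp [0.6456 0.0501 0.115 ] yaw 12.06 gap 0.348 F [-0.4  0.1 -0. ] grip 43.2
[0.6452, 0.0505, 0.1145, 12.0] -> [ 0.05 -0.03  0.05] spin 0.1
```

Call:
apply_moves(
  steps="0 0 0 0.1 0;0 0 0 0.2 0;0 0 0 0.2 0;0 0 0 0.2 0;0.6 0 0 0.2 0;0.6 0 0 0.2 0;0.6 0 0 0.2 0;0.6 0 0 0.2 0;0.6 0 0 0.2 0",
)

```text
t: 7.65
tool_pos: [0.6455, 0.0501, 0.1126]
orientation: [-0.0, 0.629, 0.777, -0.0]
contact_force: [-0.9, -0.6, -0.9]
finger_gap: 0.6
gripper_force: 0.0
```

```bash
python3 plan.py .6452 .0505 .20 12
```

```text
t 7.65 tcp [0.6455 0.0501 0.1126] yaw 12.06 gap 0.6 F [-0.9 -0.6 -0.9] grip 0.0
[0.6452, 0.0505, 0.2, 12.0] -> [ 0.04 -0.02 -8.74] spin 0.1
```

Released. I'll raise clear and check the seat.

Call:
apply_moves(
  steps="0.6 0 0 -1 0;0.6 0 0 -4 0;1 0 0 -8 0;1 0 0 -12 0;1 0 0 -12 0;1 0 0 -12 0",
)

```text
t: 8.15
tool_pos: [0.6475, 0.0498, 0.2372]
orientation: [0.002, 0.629, 0.777, 0.003]
contact_force: [-0.4, 0.0, -0.9]
finger_gap: 1.002
gripper_force: 0.0
```

```bash
python3 plan.py .557 .341 .12 -25.8 .557 .341 .022 -25.8; python3 - <<'E'
from fit import *
i=ctrl.snapshot("scene"); h=cv2.cvtColor(i,cv2.COLOR_RGB2HSV).astype(int)
rd=((h[...,0]<5)|(h[...,0]>174))&(h[...,1]>150); m=near(rd,proj([.645,.05,.12],"scene")[0][::-1],20)
np.set_printoptions(precision=4)
print("head centroid",np.argwhere(m>0).mean(0),"model@.645,.0505:",np.argwhere(sil(MOD["headhome"],[.6452,.0505,0],"scene")>.5).mean(0), m.sum())
u,v=proj([.645,.05,.12],"scene")[0].astype(int); cv2.imwrite("pics/home.png",cv2.resize(i[v-30:v+50,u-40:u+40,::-1],(400,400),interpolation=cv2.INTER_CUBIC))
E
```

```text
t 8.15 tcp [0.6475 0.0498 0.2372] yaw 12.04 gap 1.002 F [-0.4  0.  -0.9] grip 0.0
[0.557, 0.341, 0.12, -25.8] -> [30.37 -2.86 11.7 ] spin 37.8
[0.557, 0.341, 0.022, -25.8] -> [30.37 -2.93 21.5 ] spin 37.8
head centroid [189.7196 272.0688] model@.645,.0505: [189.3982 271.9779] 189.0
```

View pics/home.png

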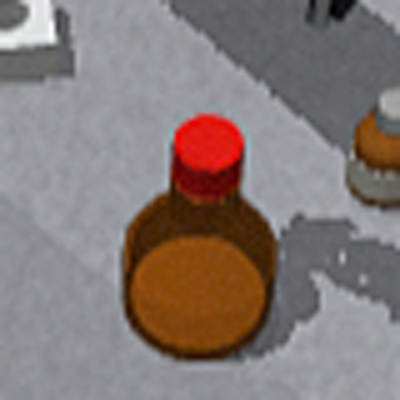

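The stopper is home: head at (207,155), upright, flush on the rim and within 0.3 px of the model. Next the notched slide, by its clear end.

Call:
apply_moves(
  steps="1 30.4 -2.9 11 38;1 30.4 -2.9 11 38;1 30.4 -2.9 11 38;1 30.4 -2.9 11 38;1 30.4 -2.9 11 38;1 30.4 -2.9 11 38;1 30.4 -2.9 11 38;1 30.4 -2.9 11 38;1 30.4 -2.9 11 38;1 30.4 -2.9 11 38;1 30.4 -2.9 11 38",
)

```text
t: 9.12
tool_pos: [0.5533, 0.3402, 0.1217]
orientation: [0.001, 0.848, 0.53, -0.001]
contact_force: [0.8, -0.7, 0.5]
finger_gap: 1.004
gripper_force: 0.0
```

```bash
python3 plan.py .557 .341 .022 -25.8
```

```text
t 9.12 tcp [0.5533 0.3402 0.1217] yaw -25.95 gap 1.004 F [ 0.8 -0.7  0.5] grip 0.0
[0.557, 0.341, 0.022, -25.8] -> [0.26 0.29 9.97] spin -0.1
```

Call:
apply_moves(
  steps="1 0.2 0.2 2 0;1 0.2 0.2 6 0;1 0.2 0.2 9 0;1 0.2 0.2 9.8 0;1 0.2 0.2 9.8 0;1 0.2 0.2 9.8 0;1 0.2 0.2 9.8 0",
)

```text
t: 9.7
tool_pos: [0.5585, 0.3423, 0.0275]
orientation: [0.0, 0.848, 0.53, 0.002]
contact_force: [0.1, 0.3, 0.9]
finger_gap: 1.001
gripper_force: 0.0
```

```bash
python3 plan.py .557 .341 .022 -25.8
```

```text
t 9.7 tcp [0.5585 0.3423 0.0275] yaw -26.01 gap 1.001 F [0.1 0.3 0.9] grip 0.0
[0.557, 0.341, 0.022, -25.8] -> [-0.19 -0.07  0.55] spin -0.2
```

Call:
apply_moves(
  steps="0.3 0 -0.1 0.3 0;0.3 0 -0.1 0.3 0;0.3 0 -0.1 0.3 0;0.3 0 -0.1 0.3 0;0 0 -0.1 0.3 0;0 0 -0.1 0.3 0;0 0 -0.1 0.3 0;0 0 -0.1 0.3 0;0 0 -0.1 0.3 0",
  force=70,
)

```text
t: 10.45
tool_pos: [0.5564, 0.3421, 0.0222]
orientation: [0.001, 0.848, 0.53, 0.001]
contact_force: [2.3, -1.5, 1.3]
finger_gap: 0.082
gripper_force: 69.1
```

```bash
python3 plan.py .557 .341 .14 -25.8
```

```text
t 10.45 tcp [0.5564 0.3421 0.0222] yaw -25.97 gap 0.082 F [ 2.3 -1.5  1.3] grip 69.1
[0.557, 0.341, 0.14, -25.8] -> [ -0.06   0.12 -11.78] spin -0.2
```

Call:
apply_moves(
  steps="0 0 0 -1 0;0 0 0 -2.5 0;0 0 0 -4.5 0;0 0 0 -6.5 0;0 0 0 -8.5 0;0 0 0 -10 0;0 0 0 -10 0;0 0 0 -10 0;0 0 0 -10 0",
)

```text
t: 11.2
tool_pos: [0.5543, 0.3426, 0.1205]
orientation: [-0.0, 0.848, 0.531, -0.001]
contact_force: [-0.1, -0.3, -2.3]
finger_gap: 0.083
gripper_force: 69.2
```

```bash
python3 plan.py .557 .341 .14 -25.8;  python3 - <<'E'
from fit import *
i=ctrl.snapshot("scene"); u,v=proj([.541,.307,.13],"scene")[0].astype(int); cv2.imwrite("pics/lift.png",cv2.resize(i[v-50:v+50,u-60:u+60,::-1],(600,500),interpolation=cv2.INTER_CUBIC))
E
```

```text
t 11.2 tcp [0.5543 0.3426 0.1205] yaw -25.92 gap 0.083 F [-0.1 -0.3 -2.3] grip 69.2
[0.557, 0.341, 0.14, -25.8] -> [-0.03  0.31 -1.95] spin -0.1
```

View pics/lift.png

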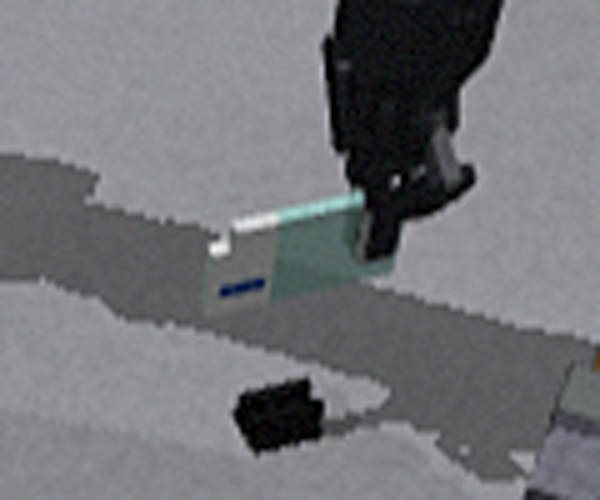

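The slide is lifted level, gripped at the clear end around (380,235), with the frosted and notched end at (240,265) free. Now I'll carry it to the light pad.

```bash
python3 plan.py .518 -.113 .14 -90
```

```text
t 11.25 tcp [0.5542 0.3424 0.1201] yaw -25.93 gap 0.087 F [-0.1  0.  -1. ] grip 69.2
[0.518, -0.113, 0.14, -90.0] -> [-42.55  16.65  -1.92] spin 64.1
```

Call:
apply_moves(
  steps="0 -1 0.4 -1 3;0 -4 1.6 -2 9;0 -7.5 3 -2 15;0 -11 4.3 -2 21;0 -14.5 5.7 -2 27;0 -18 7 -2 33;0 -21.5 8.4 -2 39;0 -25 9.8 -2 45;0 -28.5 11.1 -2 51;0 -32 12.5 -2 57;0 -35.5 13.9 -2 61;0 -38 14.9 -2 64",
)

```text
t: 12.25
tool_pos: [0.5216, -0.068, 0.1409]
orientation: [0.0, 1.0, -0.003, -0.001]
contact_force: [0.8, -0.9, -1.0]
finger_gap: 0.079
gripper_force: 69.2
```

```bash
python3 plan.py .518 -.113 .14 -90
```

```text
t 12.25 tcp [ 0.5216 -0.068   0.1409] yaw -90.32 gap 0.079 F [ 0.8 -0.9 -1. ] grip 69.2
[0.518, -0.113, 0.14, -90.0] -> [-0.33  4.5   0.1 ] spin -0.3
```

Call:
apply_moves(
  steps="0 -0.3 2 0 0;0 -0.3 4 0 0;0 -0.3 4.4 0 0;0 -0.3 4.4 3 0;0 -0.3 4.4 6 0;0 -0.3 4.4 8 0;0 -0.3 4.4 9.5 0;0 -0.3 4.4 9.5 0;0 -0.3 4.4 9.5 0",
)

```text
t: 13.0
tool_pos: [0.5193, -0.1074, 0.0458]
orientation: [0.0, 1.0, 0.001, -0.002]
contact_force: [-0.2, -0.3, -0.6]
finger_gap: 0.08
gripper_force: 69.0
```

```bash
python3 plan.py .518 -.113 .0252 -90
```

```text
t 13.0 tcp [ 0.5193 -0.1074  0.0458] yaw -89.9 gap 0.08 F [-0.2 -0.3 -0.6] grip 69.0
[0.518, -0.113, 0.0252, -90.0] -> [-0.12  0.56  2.06] spin 0.1
```

Call:
apply_moves(
  steps="0 0 0.5 0.5 0;0 0 0.5 1 0;0 0 0.5 1.3 0;0 0 0.5 1.6 0;0 0 0.5 1.8 0;0 0 0.5 1.9 0;0 0 0.5 1.9 0;0 0 0.5 1.9 0",
)

```text
t: 13.67
tool_pos: [0.5204, -0.1132, 0.028]
orientation: [-0.0, 1.0, 0.001, 0.0]
contact_force: [-0.9, -0.0, -1.1]
finger_gap: 0.08
gripper_force: 69.1
```

```bash
python3 plan.py .518 -.113 .0252 -90;  python3 - <<'E'
from fit import *
o=[]
i=ctrl.snapshot("scene"); u,v=proj([.48,-.11,.03],"scene")[0].astype(int); cv2.imwrite("pics/stand.png",cv2.resize(i[v-50:v+50,u-60:u+60,::-1],(600,500),interpolation=cv2.INTER_CUBIC))
E
```

```text
t 13.67 tcp [ 0.5204 -0.1132  0.028 ] yaw -89.94 gap 0.08 F [-0.9 -0.  -1.1] grip 69.1
[0.518, -0.113, 0.0252, -90.0] -> [-0.24 -0.02  0.28] spin 0.1
```

View pics/stand.png

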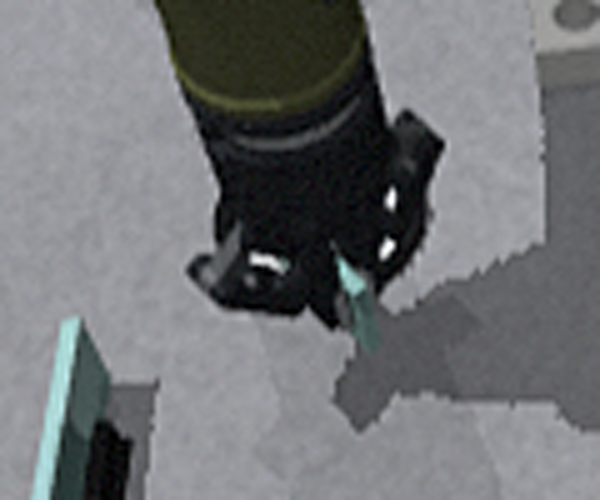

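The slide's clear end shows at (360,300), held upright above the pad, which the gripper hides. The blank at (70,400) is well clear. I'll touch down.

Call:
apply_moves(
  steps="0 0 0 0.2 0;0 0 0 0.3 0;0 0 0 0.4 0;0 0 0 0.4 0;0 0 0 0.4 0",
)

```text
t: 14.13
tool_pos: [0.5207, -0.1132, 0.0249]
orientation: [-0.0, 1.0, 0.001, 0.0]
contact_force: [-2.1, 0.6, 8.3]
finger_gap: 0.088
gripper_force: 70.8
```

Call:
apply_moves(
  steps="0 0 0 -0.05 0;0.3 0 0 -0.05 0;0.5 0 0 -0.05 0;0.5 0 0 -0.05 0;0.5 0 0 -0.05 0;0.5 0 0 -0.7 0;0.5 0 0 -1.4 0;0.5 0 0 -1.7 0;0.5 0 0 -1.7 0;0.5 0 0 -1.7 0",
)

```text
t: 14.97
tool_pos: [0.5207, -0.1131, 0.0414]
orientation: [-0.0, 1.0, 0.001, 0.001]
contact_force: [-0.1, 0.4, 0.3]
finger_gap: 0.502
gripper_force: 0.0
```

```bash
python3 plan.py .480 -.113 .042 -90;  python3 - <<'E'
from fit import *
o=[]
i=ctrl.snapshot("scene"); u,v=proj([.48,-.11,.03],"scene")[0].astype(int); o.append(cv2.resize(i[v-50:v+50,u-50:u+50,::-1],(400,400),interpolation=cv2.INTER_CUBIC))
i=ctrl.snapshot("top"); u,v=proj([.48,-.11,.03],"top")[0].astype(int); o.append(cv2.resize(i[v-50:v+50,u-50:u+50,::-1],(400,400),interpolation=cv2.INTER_CUBIC))
cv2.imwrite("pics/rel.png",np.hstack(o))
E
```

```text
t 14.97 tcp [ 0.5207 -0.1131  0.0414] yaw -89.93 gap 0.502 F [-0.1  0.4  0.3] grip 0.0
[0.48, -0.113, 0.042, -90.0] -> [-4.07 -0.02 -0.06] spin 0.1
```

View pics/rel.png

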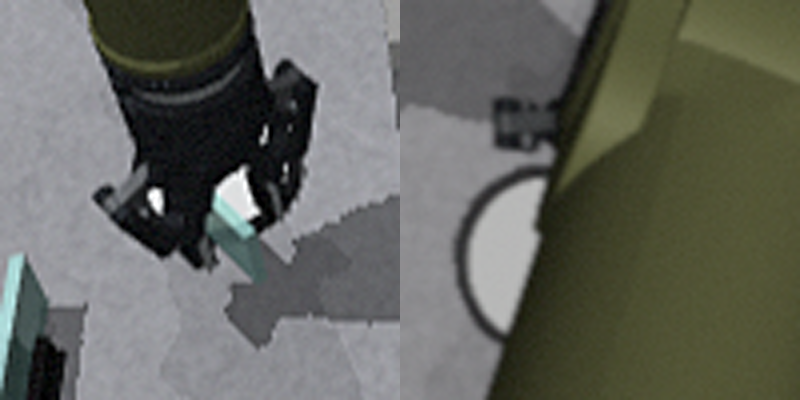

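The slide stands free on the pad, clear end at (240,235) on the left. I'll move to its middle and push the label face towards +Y to tip it onto its back.

Call:
apply_moves(
  steps="0.5 -2 0 0 0;0.5 -3.8 0 0 0;0.5 -3.8 0 0 0;0.5 -3.8 -0.6 0 0;0.5 -3.8 -1.2 0 0;0.5 -3.8 -1.7 0 0;0.5 -3.8 -2.1 0 0;0.5 -3.8 -2.5 0 0;0.5 -3.8 -2.9 0 0;0.5 -3.8 -3.3 0 0;0.5 -3.8 -3.7 0 0;0.5 -3.8 -4 0 0",
)

```text
t: 16.07
tool_pos: [0.4823, -0.0727, 0.0409]
orientation: [-0.0, 1.0, 0.001, 0.0]
contact_force: [-0.0, 0.1, -0.1]
finger_gap: 0.501
gripper_force: 0.0
```

Call:
apply_moves(
  steps="0.5 0 -0.3 0 0;0.5 0 -0.3 0 0;0.5 0 -0.3 -3 0;0.5 0 -0.3 -7 0;0.5 0 -0.3 -10 0;0.5 0 -0.3 -10 0;0.5 0 -0.3 -10 0",
)

```text
t: 16.65
tool_pos: [0.4836, -0.0703, 0.1427]
orientation: [-0.001, 1.0, 0.0, 0.002]
contact_force: [0.4, 0.2, -0.5]
finger_gap: 0.5
gripper_force: 0.0
```

```bash
python3 plan.py .513 -.085 .1 -90;  python3 - <<'E'
from fit import *
o=[]
i=ctrl.snapshot("scene"); u,v=proj([.48,-.09,.03],"scene")[0].astype(int); o.append(cv2.resize(i[v-50:v+50,u-50:u+50,::-1],(400,400),interpolation=cv2.INTER_CUBIC))
i=ctrl.snapshot("top"); u,v=proj([.48,-.11,.03],"top")[0].astype(int); o.append(cv2.resize(i[v-50:v+50,u-50:u+50,::-1],(400,400),interpolation=cv2.INTER_CUBIC))
cv2.imwrite("pics/tip.png",np.hstack(o))
E
```

```text
t 16.65 tcp [ 0.4836 -0.0703  0.1427] yaw -89.95 gap 0.5 F [ 0.4  0.2 -0.5] grip 0.0
[0.513, -0.085, 0.1, -90.0] -> [2.92 1.48 4.28] spin 0.1
```

View pics/tip.png

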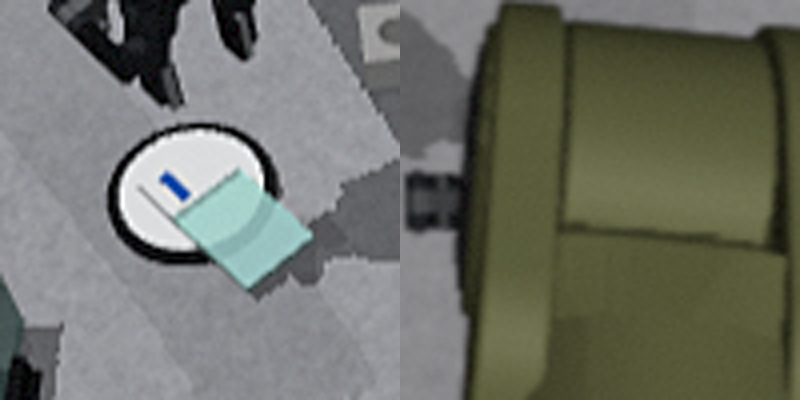

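It tipped cleanly: label up with the blue stripe at (175,185), clear end overhanging the pad edge with corners near (252,292) and (315,238). I'll measure its pose from a colour mask of the clear part.

```bash
python3 - <<'E'
from fit import *
u,v=proj([.48,-.09,.03],"scene")[0].astype(int)
i=ctrl.snapshot("scene"); h=cv2.cvtColor(i,cv2.COLOR_RGB2HSV).astype(int)
m=near((h[...,0]>75)&(h[...,0]<100)&(h[...,1]>40)&(h[...,2]>110),(v-50+230/4,u-50+245/4),22)
clear=[box(.074,.055,.008,.016,-.018)]   # x -55..+19
print(m.sum()); 
for y0 in(3.14,3.0): print(fit(clear,{"scene":m},[.48,-.082,y0],True))
for x,y in((252,292),(315,238),(175,215),(240,168)): print(pix2w((v-50+y/4-.5,u-50+x/4-.5),.016,"scene").round(4))
E
```

```text
542.0
(array([ 0.4801929 , -0.07811368,  3.1536917 ]), np.float64(0.1004847695535779))
(array([ 0.47995672, -0.07825284,  3.15554242]), np.float64(0.1004847695535779))
[ 0.5419 -0.1049  0.016 ]
[ 0.539  -0.0519  0.016 ]
[ 0.4636 -0.1042  0.016 ]
[ 0.4638 -0.0517  0.016 ]
```

```bash
python3 plan.py .5185 -.0785 .04 -89.3 .5185 -.0785 -.002 -89.3
```

```text
t 16.8 tcp [ 0.4812 -0.0702  0.1398] yaw -89.95 gap 0.5 F [ 0.4 -0.6  0.4] grip 0.0
[0.5185, -0.0785, 0.04, -89.3] -> [3.75 0.83 9.97] spin -0.7
[0.5185, -0.0785, -0.002, -89.3] -> [ 3.76  0.83 14.17] spin -0.7
```

Call:
apply_moves(
  steps="1 2 0.8 0 -0.7;1 3.7 0.8 0 -0.7;1 3.7 0.8 2 -0.7;1 3.7 0.8 5 -0.7;1 3.7 0.8 8 -0.7;1 3.7 0.8 10 -0.7;1 3.7 0.8 10 -0.7;1 3.7 0.8 10 -0.7",
)

```text
t: 17.47
tool_pos: [0.5174, -0.0787, 0.0392]
orientation: [0.001, 1.0, 0.006, -0.002]
contact_force: [0.3, 0.3, 0.2]
finger_gap: 1.002
gripper_force: 0.0
```

```bash
python3 plan.py .5185 -.0785 -.002 -89.3
```

```text
t 17.47 tcp [ 0.5174 -0.0787  0.0392] yaw -89.29 gap 1.002 F [0.3 0.3 0.2] grip 0.0
[0.5185, -0.0785, -0.002, -89.3] -> [ 0.13 -0.03  4.12] spin 0.0
```

Call:
apply_moves(
  steps="1 0.1 0 1.5 0;1 0.1 0 2.6 0;1 0.1 0 3.3 0;1 0.1 0 3.8 0;1 0.1 0 4.1 0;1 0.1 0 4.1 0;1 0.1 0 4.1 0",
)

```text
t: 18.05
tool_pos: [0.5205, -0.0782, 0.0002]
orientation: [-0.0, 1.0, 0.007, 0.0]
contact_force: [0.8, -1.2, -0.4]
finger_gap: 1.001
gripper_force: 0.0
```

```bash
python3 plan.py .5185 -.0785 -.002 -89.3
```

```text
t 18.05 tcp [ 5.205e-01 -7.820e-02  2.000e-04] yaw -89.25 gap 1.001 F [ 0.8 -1.2 -0.4] grip 0.0
[0.5185, -0.0785, -0.002, -89.3] -> [-0.2   0.02  0.22] spin 0.1
```

No contact. I'll close gently and watch.

Call:
apply_moves(
  steps="0.55 0 0 0.1 0;0.55 0 0 0.1 0;0.5 0 0 0.1 0;0.5 0 0 0.1 0;0.5 0 0 0.1 0;0.5 0 0 0.1 0",
  force=50,
)

```text
t: 18.55
tool_pos: [0.5206, -0.0782, -0.0005]
orientation: [-0.0, 1.0, 0.007, 0.0]
contact_force: [-0.9, 0.4, 5.7]
finger_gap: 0.631
gripper_force: 52.8
```

Call:
apply_moves(
  steps="0.4 0 0 0 0;0.4 0 0 0 0;0.4 0 0 -0.5 0;0.4 0 0 -1 0;0.4 0 0 -2 0;0.4 0 0 -3.5 0;0.4 0 0 -5 0;0.4 0 0 -6 0;0.4 0 0 -6 0;0.4 0 0 -6 0",
  force=70,
)

```text
t: 19.38
tool_pos: [0.5207, -0.0779, 0.0595]
orientation: [-0.0, 1.0, 0.007, 0.001]
contact_force: [-0.0, 0.1, -1.1]
finger_gap: 0.622
gripper_force: 73.7
```

```bash
python3 plan.py .488 -.080 .14 -89.3;  python3 - <<'E'
from fit import *
o=[]
i=ctrl.snapshot("scene"); u,v=proj([.48,-.09,.05],"scene")[0].astype(int); o.append(cv2.resize(i[v-50:v+50,u-50:u+50,::-1],(500,500),interpolation=cv2.INTER_CUBIC))
cv2.imwrite("pics/held.png",np.hstack(o))
E
```

```text
t 19.38 tcp [ 0.5207 -0.0779  0.0595] yaw -89.22 gap 0.622 F [-0.   0.1 -1.1] grip 73.7
[0.488, -0.08, 0.14, -89.3] -> [-3.26  0.16 -8.06] spin 0.1
```

View pics/held.png

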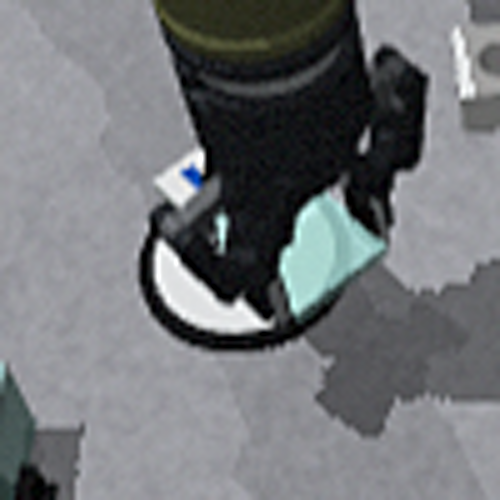

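The slide is held level, label up (stripe at (192,178)), with the fingers on its clear end at (335,250). I'll raise it over the pad.

Call:
apply_moves(
  steps="0.4 -0.5 0 -1 0;0.4 -1 0.1 -2.5 0;0.4 -1.5 0.1 -4 0;0.4 -2 0.1 -5.5 0;0.4 -2.5 0.1 -7 0;0.4 -3 0.2 -8.5 0;0.4 -3.2 0.2 -9.5 0;0.4 -3.2 0.2 -9.5 0;0.4 -3.2 0.2 -9.5 0;0.4 -3.2 0.2 -9.5 0;0.4 -3.2 0.2 -9.5 0;0.4 -3.2 0.2 -9.5 0",
)

```text
t: 20.43
tool_pos: [0.4878, -0.0806, 0.153]
orientation: [0.0, 1.0, 0.007, -0.001]
contact_force: [-0.2, 0.1, -0.9]
finger_gap: 0.622
gripper_force: 73.8
```

```bash
python3 plan.py .488 -.080 .15 -89.3;  python3 - <<'E'
from fit import *
i=ctrl.snapshot("scene"); print([(np.round(d["position"]),round(d["p"],2)) for n in("slide_label","stopper") for d in ctrl.boxes_of("scene",n)],"label model",proj([.412,-.08,.168],"scene")[0][::-1].round(), "stopper model", proj([.6455,.0501,.12],"scene")[0][::-1].round())
cv2.imwrite("pics/final.png",cv2.resize(i[100:310,80:360,::-1],(800,600)))
E
```

```text
t 20.43 tcp [ 0.4878 -0.0806  0.153 ] yaw -89.24 gap 0.622 F [-0.2  0.1 -0.9] grip 73.8
[0.488, -0.08, 0.15, -89.3] -> [ 0.02 -0.06  0.3 ] spin 0.1
[(array([164., 177.]), 0.92), (array([192., 273.]), 0.69), (array([254., 136.]), 0.53)] label model [151. 159.] stopper model [190. 272.]
```

View pics/final.png

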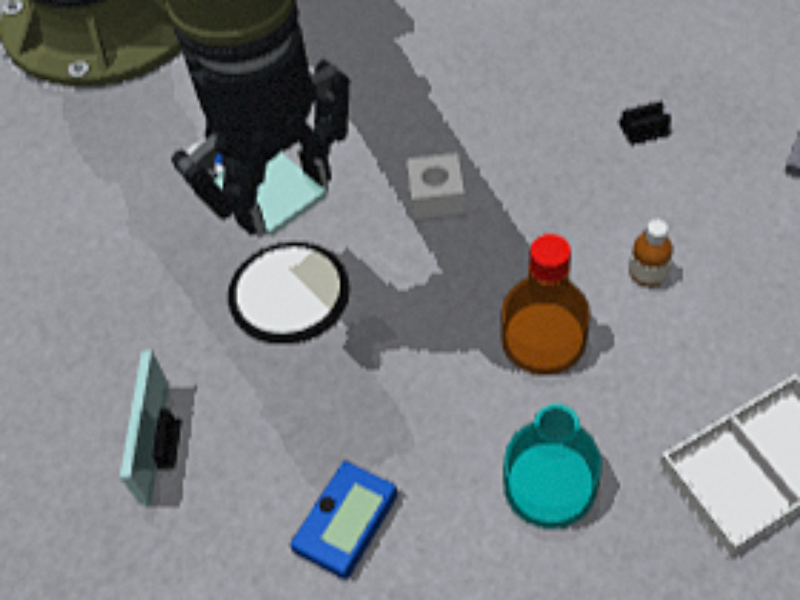

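The final picture shows the slide held flat over the pad at (270,190), the stoppered flask upright at (545,310), and the blank, tester and dropper in place. I'm handing in.

```bash
python3 -c "
from station import ctrl
print(ctrl.sign_off())"
```

```text
the job is handed in; nothing more can be done
None
```

I handed the job in with the stopper home in the amber flask and the notched slide held label-up by its clear end, about 16 cm above the table over the light pad; sign-off returned no verdict, and I viewed 12 pictures, two over the limit of 10.

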